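Screw the cap back on the shoe-cement tin

TASK

The shoe cement is drying out: take the red winged screw cap from the bench and close the blue cement tin with it. Set the cap square on the threaded neck, find the thread start by feel (pressed lightly and turned backward, anticlockwise from above, the cap rides up and then drops in), and screw it forward fully home so that it stays down against the sprung seal when you let go. Be gentle: do not force or cross-thread it, leave it straight, and do not disturb the other things on the bench.

Things in the scene. Friction and masses are not known exactly. Their poses are not given: they have to be found in the camera images.
- cap: Red plastic screw cap, loose on the bench, open side down; about 0.12 kg. Origin: centre of its underside (lower edge of the skirt), z up. Skirt 62 mm across, 26 mm high with its top plate; the inner ceiling is 22 mm above the origin. Fully screwed home its origin is 3 mm above the tin's shoulder.
- wing (a point): Middle of the bar-shaped wing on top of the cap, 39 mm above the cap's origin: 54 mm long along the cap's x, 16 mm thick along its y, from 26 to 52 mm above the cap's origin. Grip it across its thickness, fingertips not below 27 mm. Screwing takes under 0.15 N m until the cap is tight, then it rises stiffly past 0.2 N m: stop there.
- lugs (a point): On the cap's axis, 2.5 mm above its origin: height of the three lugs inside the skirt's lower edge, at 0, 120 and 240 degrees from the cap's x. Each is 16 degrees (6 mm) wide and about 4.5 mm high and reaches in to 21.6 mm from the axis.
- shoulder (a point): On the neck's axis at the top (shoulder) of the blue cement tin, 85 mm above the bench, z up. The tin, 104 mm across, is clamped on a 130 mm square plate, fixed to the bench, and does not turn. An aluminium neck 39 mm across with three brass thread ribs (25 mm radius, 1.5 mm side play to the cap) stands on it. The ribs' angle differs every time and is NOT given by any pose: feel or see it.
- rim (a point): Centre of the neck's bevelled top rim, 25 mm above the shoulder. A cap whose lugs stand on the ribs or stops has its origin 9.5 to 16.5 mm above the shoulder. Clockwise (from above) it then jams on the stops; anticlockwise it rides up the ribs, 7 mm in 84 degrees, until the lugs drop off the high ends into the gaps, after at most 120 degrees.
- rib_start (a point): On the axis, 12.5 mm above the shoulder: height of the underside of each rib's high end, the thread start. Each rib is 4 mm thick, spans 84 degrees and falls 7 mm clockwise (right-hand thread, clockwise closes). Dropped in a gap and pressed with 5 to 8 N the cap's origin is 8 mm or less above the shoulder; it must be below 7.5 mm to turn clockwise under the ribs.
- rib_end (a point): On the axis, 5.5 mm above the shoulder: height of the underside of each rib's low end, which finishes in an upright stop 14.5 mm high, 6 degrees wide. A 30 degree gap (14 degrees of play for a lug) follows before the next rib's high end; in it the stop blocks anticlockwise turning. From there the cap turns clockwise 50 to 80 degrees until tight on the rim.
- disc (a point): Centre of the top, at rest, of the black sprung seal disc in the neck's mouth (32 mm across), 33 mm above the shoulder. It resists the cap's ceiling with 2 N at first, 0.8 N more per mm, 8.5 N when the cap is home, so a cap not screwed under the ribs is pushed up again; the threads hold a screwed one.
- last_left: Green plastic shoe last, about 220 x 62 x 85 mm, loose bystander; origin under its middle.
- last_right: Green plastic shoe last, about 220 x 62 x 85 mm, loose bystander; origin under its middle.
- hammer: Hammer lying on the bench, bystander.
- glue_brush: Flat brush lying on the bench, low (about 20 mm), bystander; origin under its middle.
- primer: Primer bottle 60 mm across, 130 mm tall, standing, bystander; origin at its base.
- polish_tin: Yellow polish tin 84 mm across, 35 mm tall, bystander; origin at its base.
- tack_tray: Aluminium tray 100 x 140 x 30 mm, bystander; origin under its middle.
- tape_roll: Paper tape roll 80 mm across, 24 mm tall, bystander; origin at its base.
Things that resemble listed ones, but are neither listed nor needed, are in the scene too. Several things look just like the cap: the one meant starts farthest to the robot's right.

How it is judged:
On the way, in this order (a step that is already met when the one before it is completed fails the run):
1. the cap has been carried to the tin and stands over its mouth, level (horizontal distance between cap and shoulder below 0.004 m and z of cap in the frame of shoulder below 0.024 m and angle between cap's own z axis and vertical below 0.12 rad).
2. the cap has dropped past the thread starts, level (origin less than 8.5 mm above the shoulder) (horizontal distance between cap and shoulder below 0.004 m and z of cap in the frame of shoulder below 0.0085 m and angle between cap's own z axis and vertical below 0.12 rad).
At the end, for the whole second after the job is handed in: The cap is released and at rest, screwed under the thread ribs: its origin less than 4.5 mm above the shoulder (fully home is 3 mm), within 3 mm of the neck's axis, leaning less than 0.05 rad (horizontal distance between cap and shoulder below 0.003 m and z of cap in the frame of shoulder below 0.0045 m and angle between cap's own z axis and vertical below 0.05 rad and linear speed of cap below 0.01 m/s and angular speed of cap below 0.1 rad/s and contact force between cap and the fingers below 0.1 N); the robot touches nothing.
It fails at once if the cap is jammed or forced against the thread or tin with more than 50 N before it is home (z of cap in the frame of shoulder above 0.0045 m and contact force between cap and tin above 50 N).
It fails at once if the cap is overtightened or forced with more than 120 N in all its contacts with the tin (contact force between cap and tin above 120 N).
It fails at once if the cap is cross-threaded: on the neck leaning more than 0.2 rad (horizontal distance between cap and shoulder below 0.015 m and z of cap in the frame of shoulder below 0.022 m and angle between cap's own z axis and vertical above 0.2 rad).
It fails at once if another thing on the bench is moved more than 30 mm (distance of any of last_left, last_right, hammer, glue_brush, primer, polish_tin, tack_tray, tape_roll from where it was at the start of the episode above 0.03 m).
It fails at once if the hand or arm presses on the tin with more than 15 N (contact force between any of the arm, the fingers and tin above 15 N).
It also fails if it takes over 72 s, if anything falls off the work surface, if the arm or the gripper's body presses on something with over 40 N, if the wrist force passes 120 N, or if a joint passes its speed limit or range.

ROBOT

A 6-joint arm with a two-finger parallel gripper is mounted at the origin on the work surface. World frame = base frame: x ahead of the robot, y to its left, z up, the work surface at z = 0. Lengths are in m, angles in rad, forces in N, time in s.
With the tool pointing down it reaches from about 0.375 to 0.9 m from the base axis. Payload 3.1 kg.
Tool frame: the origin (TCP) lies midway between the tips of the shut fingers; the grasp point (between the pads) lies robot.grip_depth behind it (robot.grip_depth is the distance from the TCP to the grasp point, in m); z points along the fingers, y is the line along which they close (so a half turn about z gives the same grasp; the last joint's range is limited). The gripper opens to 87 mm and grips with 3 to 60 N. Pads are 19 mm wide; open, the fingers measure 117 mm over their backs; the gripper's body (75 mm by 190 mm) begins 51 mm behind the grasp point.
Start: joints at [0.994, 0.527, 1.433, -0, 1.181, -0.178], TCP at [0.243, 0.576, 0.223] pointing down, gripper open.
Joint ranges: [-3.08, 3.08], [-0.75, 2.2], [0.22, 2.44], [-1.43, 4.57], [0, 2.65], [-2.85, 2.85]. Speed limits (rad/s): [2.79, 2.79, 3.14, 3.14, 3.14, 3.14].

INTERFACE

Orientations are given as a unit quaternion [x, y, z, w].
In Python, from rig import robot gives the robot as it stands.
- The arm moves only by the shell command python3 -m creep [OPENING] [FORCE], which reads ROWS from standard input. ROWS is a JSON object whose key "rows" holds a list of rows, 1 to 20 of them, each of 4 numbers: dx, dy, dz in m, then a turn about the tool's z in rad; each row shifts and turns the commanded pose from where the row before left it, along the tool's axes as they then stand; what a row does not reach is not made up. A row lasts 1/12 s, in which the tool goes at most 0.0417 m and 0.125 rad, less where a joint would pass 70% of its speed; a pose out of reach is approached as far as the arm can. OPENING is the finger opening in m, set as the command begins (- or left out keeps the last). The fingers move at their own pace and stop on an object; FORCE is the grip in N (left out, the last holds). Time passes only in rows, so rows that do not move let the fingers close. It prints the time, the measured TCP pose, the force, the opening and the grip force at its end. Input that does not fit is refused with a message, and nothing moves.
- robot.get_obs(): the state, without advancing time (a new reading comes with each control period).
- robot.camera(name): name is "scene" or "side" or "wrist"; returns a dict with "img" (420x560x3 uint8, red, green, blue), "fx", "fy", "cx", "cy" (pixels), "xyz" and "attitude" of the camera in the world. Camera axes: x right, y down, z forward; pixel columns grow to the right and rows downward; lengths in m; the calibration is good to about 2 mm. The wrist camera is an equidistant fisheye: a pixel r from the principal point sees the ray r / f radians off the axis. A picture is of the moment at which its call begins. There is no depth.
- robot.hand_in(): hands the job in; it is judged then, once.
The state is a dict: "time": time; "q": joint angles; "joint_velocities": joint speeds; "joint_torque": joint torques, N m; "position": TCP position; "tool_rot": TCP orientation; "ft_force": force on the tool from outside, world axes, zero at the start; "moment": the same for the moment, N m; "grip_width": finger opening in m; "grip_force": force on a finger pad.
Only numpy, scipy, OpenCV 4.12 (cv2) and the standard library are available. Lean on these libraries where they do the work, as an engineer would, in place of code of your own. Each camera call takes 0.05 s, during which the arm holds its last target. There are 200 camera calls.

## Working session

There is one attempt and no reset: what is moved stays moved. The work goes in short steps, Python scripts to look and compute and a shell command to move; the robot and the scene stay as the last step left them, time stands still between calls to the robot, and variables do not carry over. Pictures are saved under pics/ and viewed, at most 10 in all, crops included, and the job is handed in when it is done.

```bash
ls; mkdir -p pics; python3 - <<'E'
from rig import robot
import cv2
print(robot.grip_depth, robot.get_obs())
for n in("scene","side","wrist"):
    c=robot.camera(n); cv2.imwrite(f"pics/{n}0.png",c["img"][:,:,::-1]); print(n,{k:v for k,v in c.items() if k!="img"})
E
```

```text
pics
0.0187 {'time': 0.0, 'q': array([ 9.93511911e-01,  5.28499502e-01,  1.43390214e+00,  1.55919053e-06,
        1.18140997e+00, -1.78521195e-01]), 'joint_velocities': array([ 0.00087028, -0.00013688, -0.00127115,  0.0013106 ,  0.00062478,
       -0.00249512]), 'joint_torque': array([ 8.67043600e-04, -4.40036738e+01, -1.76593137e+01,  6.33886806e-02,
        5.84114925e-02, -1.60375453e-04]), 'position': array([0.24224886, 0.5753405 , 0.22155122]), 'tool_rot': array([ 1.98063399e-01,  9.80188583e-01, -1.03092865e-03, -4.10036775e-04]), 'ft_force': array([ 0.16493393, -0.95619111,  0.24137109]), 'moment': array([ 0.04945663, -0.01363555,  0.00144057]), 'grip_force': 0.0, 'grip_width': 0.0869629274238725}
scene {'fx': 387.674200792742, 'fy': 387.674200792742, 'cx': 276.8368444605099, 'cy': 205.80707772225912, 'xyz': array([ 0.90108725, -0.63272833,  0.99962565]), 'attitude': array([ 0.9149296 ,  0.24051377, -0.08713789, -0.31219216])}
side {'fx': 543.410809021819, 'fy': 543.410809021819, 'cx': 277.193307532893, 'cy': 211.16579711635586, 'xyz': array([ 0.04098313, -0.63371151,  1.09439657]), 'attitude': array([ 0.89032987, -0.30297168,  0.11325487, -0.32045938])}
wrist {'fx': 325.19226210127806, 'fy': 325.19226210127806, 'cx': 278.8504488185594, 'cy': 209.25304832827376, 'xyz': array([0.16792425, 0.60811744, 0.38426957]), 'attitude': array([0.82364263, 0.54730095, 0.08127793, 0.12437195])}
```

View pics/scene0.png

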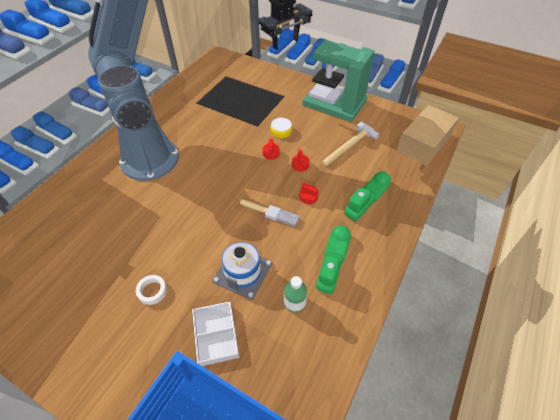

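View pics/side0.png

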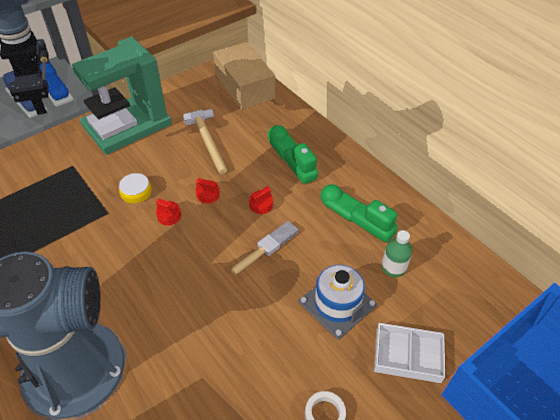

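The scene view shows three red caps, at px (271,149), (300,160) and (309,194). The side view shows them at (168,212), (207,190) and (262,201). The blue tin is at (241,262) in scene and (340,292) in side, with the black disc at (240,253) and (342,277).

```bash
cat > h.py <<'E'
import numpy as np, cv2
from scipy.spatial.transform import Rotation as R
from rig import robot
def ray(c,u,v,fish=False):
    x,y=(u-c["cx"])/c["fx"],(v-c["cy"])/c["fy"]
    if fish:
        r=np.hypot(x,y); s=np.sin(r)/r if r>1e-9 else 1; d=np.array([x*s,y*s,np.cos(r)])
    else: d=np.array([x,y,1.])
    d=R.from_quat(c["attitude"]).apply(d); return d/np.linalg.norm(d)
def plane(c,u,v,z,fish=False):
    d=ray(c,u,v,fish); return c["xyz"]+d*(z-c["xyz"][2])/d[2]
def tri(c1,p1,c2,p2):
    d1,d2=ray(c1,*p1),ray(c2,*p2)
    A=np.stack([d1,-d2],1); s=np.linalg.lstsq(A,c2["xyz"]-c1["xyz"],rcond=None)[0]
    a,b=c1["xyz"]+s[0]*d1,c2["xyz"]+s[1]*d2; return (a+b)/2,np.linalg.norm(a-b)
def proj(c,P):
    q=R.from_quat(c["attitude"]).inv().apply(np.array(P)-c["xyz"]); return np.array([c["cx"]+c["fx"]*q[0]/q[2],c["cy"]+c["fy"]*q[1]/q[2]])
def red(im): 
    h=cv2.cvtColor(im,cv2.COLOR_RGB2HSV); return (((h[...,0]<6)|(h[...,0]>174))&(h[...,1]>190)&(h[...,2]>90)).astype(np.uint8)
E
python3 - <<'E'
from h import *
s=robot.camera("scene");d=robot.camera("side")
for a,b in (((271,149),(168,212)),((300,160),(207,190)),((309,194),(262,201)),((240,253),(342,277))): print(tri(s,a,d,b))
for n,c in(("scene",s),("side",d)):
    k,_,st,ce=cv2.connectedComponentsWithStats(red(c["img"]))
    for i in range(1,k):
        if st[i,4]>60: print(n,st[i],ce[i], plane(c,*ce[i],0.022))
def crop(c,u,v,w=40,k=7): return cv2.resize(c["img"][v-w:v+w,u-w:u+w,::-1],None,fx=400/(2*w),fy=400/(2*w),interpolation=cv2.INTER_CUBIC)
cv2.imwrite("pics/caps.png",np.hstack([crop(s,309,194,30),crop(d,262,201,30)]))
cv2.imwrite("pics/tin.png",np.hstack([crop(s,241,262),crop(d,340,292)]))
E
```

```text
(array([0.37049063, 0.23756269, 0.01963406]), np.float64(0.0028850834589557637))
(array([0.48925575, 0.23613838, 0.02423605]), np.float64(0.0015844322724685607))
(array([0.58423346, 0.11948981, 0.01852035]), np.float64(0.001023832420774106))
(array([ 0.54544695, -0.22146675,  0.110257  ]), np.float64(0.0017329763541880816))
scene [263 139  16  21 244] [270.55327869 150.24590164] [0.37318805 0.23107252 0.022     ]
scene [292 150  17  21 260] [300.05769231 161.66153846] [0.49207695 0.23210108 0.022     ]
scene [300 183  18  21 306] [308.33986928 193.64379085] [0.58286101 0.11647866 0.022     ]
side [196 178  24  26 481] [206.65488565 190.73596674] [0.487765   0.23528926 0.022     ]
side [250 186  23  28 494] [261.32995951 200.85425101] [0.58157413 0.11913759 0.022     ]
side [156 199  25  26 524] [167.49045802 211.9351145 ] [0.36845388 0.23477585 0.022     ]
```

View pics/caps.png

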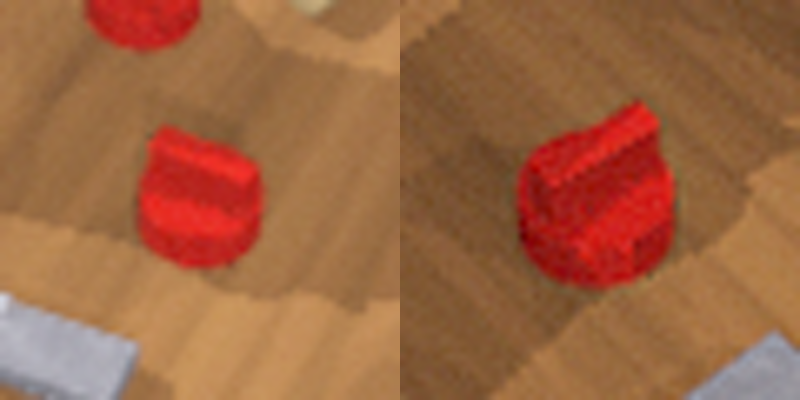

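View pics/tin.png

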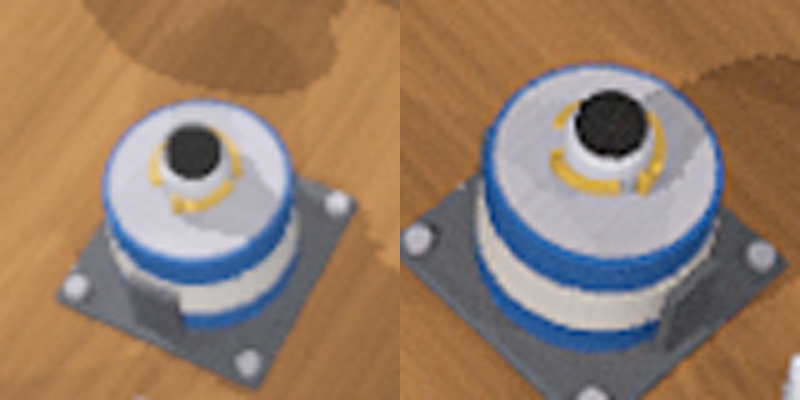

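The crops show the wing clearly in both views. Its top runs (157,136)–(253,174) in the left crop and (139,175)–(250,110) in the right crop. The tin crop shows the black disc at about (193,152) on the left and (211,124) on the right, with brass ribs around the neck.

```bash
python3 - <<'E'
from h import *
s=robot.camera("scene");d=robot.camera("side")
f=lambda x,k,o:(x+.5)/k-.5+o
for n,c,o,e in(("scene",s,(279,164),((157,136),(253,174))),("side",d,(232,171),((139,175),(250,110)))):
    P=[plane(c,f(x,20/3,o[0]),f(y,20/3,o[1]),.052) for x,y in e]; v=P[1]-P[0]
    print(n,"wing mid",(P[0]+P[1])/2,"len",np.linalg.norm(v),"ang",np.degrees(np.arctan2(v[1],v[0])))
ps=[]
for c,p in((s,(239.6,252.4)),(d,(342.2,276.8))):
    m=(c["img"].max(2)<70).astype(np.uint8)
    k,l,st,ce=cv2.connectedComponentsWithStats(m); i=l[int(p[1]),int(p[0])]; print(st[i],ce[i],plane(c,*ce[i],.118)); ps.append(ce[i])
print(tri(s,ps[0],d,ps[1]))
o=robot.get_obs(); print(R.from_quat(o["tool_rot"]).as_matrix().round(3))
E
```

```text
scene wing mid [0.58240431 0.12043144 0.052     ] len 0.05121539798727205 ang 1.105475898930943
side wing mid [0.58353339 0.1232315  0.052     ] len 0.05403643280403996 ang 1.043280578077068
[235 248  10   9  77] [239.36363636 252.07792208] [ 0.54564722 -0.22445046  0.118     ]
[335 270  14  13 143] [341.6993007  276.39160839] [ 0.54221228 -0.22225144  0.118     ]
(array([ 0.54396989, -0.22162807,  0.11412214]), np.float64(0.001864885708533565))
[[-0.922  0.388 -0.   ]
 [ 0.388  0.922 -0.   ]
 [ 0.    -0.    -1.   ]]
```

```bash
echo '{"rows": [[-0.0306,-0.0178,0.0045,0],[-0.0306,-0.0178,0.0045,0],[-0.0306,-0.0178,0.0045,0],[-0.0306,-0.0178,0.0045,0],[-0.0306,-0.0178,0.0045,0],[-0.0306,-0.0178,0.0045,0],[-0.0306,-0.0178,0.0045,0],[-0.0306,-0.0178,0.0045,0],[-0.0306,-0.0178,0.0045,0],[-0.0306,-0.0178,0.0045,0],[-0.0306,-0.0178,0.0045,0],[-0.0306,-0.0178,0.0045,0],[-0.0306,-0.0178,0.0045,0],[-0.0306,-0.0178,0.0045,0],[-0.0306,-0.0178,0.0045,0],[-0.0306,-0.0178,0.0045,-0.083],[0,0,0,-0.111],[0,0,0,-0.111],[0,0,0,-0.111],[0,0,0,0]]}' | python3 -m creep 0.06
python3 - <<'E'
from h import *
w=robot.camera("wrist"); cv2.imwrite("pics/w1.png",w["img"][:,:,::-1])
o=robot.get_obs(); print(o["position"],o["q"],R.from_quat(o["tool_rot"]).as_matrix().round(3),w["xyz"],w["attitude"])
k,_,st,ce=cv2.connectedComponentsWithStats(red(w["img"]))
for i in range(1,k):
    if st[i,4]>60: print(st[i],ce[i])
E
```

```text
time: 2.02
position: [0.5835, 0.1229, 0.1504]
tool_rot: [-0.009, 1.0, -0.0, -0.0]
ft_force: [0.4, -0.3, 0.4]
grip_width: 0.0601
grip_force: 0.0
[0.58332633 0.1231754  0.15047803] [ 2.08266636e-02  5.78202609e-01  1.57477307e+00  3.22513332e-06
  9.88698774e-01 -1.56452531e+00] [[-1.    -0.015 -0.   ]
 [-0.015  1.     0.   ]
 [ 0.     0.    -1.   ]] [0.50257178 0.12237696 0.31299015] [0.69261403 0.70583491 0.10594161 0.10420782]
[372   0  63  21 952] [402.56407563   8.15021008]
[ 369   74   76   66 3694] [403.92501354 105.95100162]
[ 246  163   67   75 3723] [278.7273704  198.63900081]
```

View pics/w1.png

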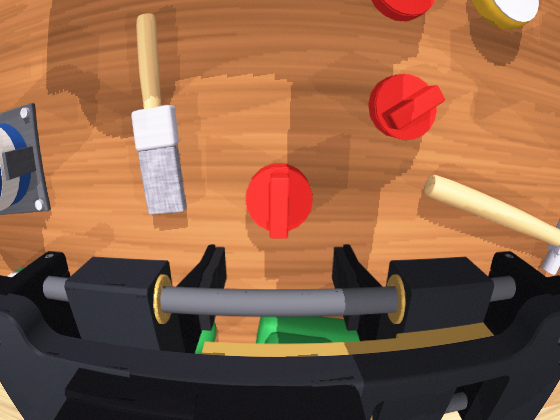

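The wrist view shows the target cap centred near (279,198) with its wing running vertically from about (280,172) to (279,238). The other two caps are at upper right, and the fingers straddle x≈280.

```bash
python3 - <<'E'
from h import *
w=robot.camera("wrist")
# skirt widest extents: mask ; wing corners
for p in ((271,172),(288,172),(271,238),(288,238),(279.3,172),(279.3,238)): print(p,plane(w,*p,.052,True))
for p in ((246.5,198),(312.5,198)): print(p,plane(w,*p,.026,True),plane(w,*p,.0,True))
g=cv2.cvtColor(w["img"],cv2.COLOR_RGB2HSV)[...,2]
for r in (180,200,220,235): print(r,w["img"][r,262:298,0].tolist())
print(w["img"][160:245,279,0].tolist())
E
```

```text
(271, 172) [0.55106933 0.11722521 0.052     ]
(288, 172) [0.55085641 0.131078   0.052     ]
(271, 238) [0.60887449 0.11770147 0.052     ]
(288, 238) [0.60865145 0.13242055 0.052     ]
(279.3, 172) [0.55097241 0.12398848 0.052     ]
(279.3, 238) [0.60875948 0.12488745 0.052     ]
(246.5, 198) [0.58038207 0.09438399 0.026     ] [0.58744145 0.09179555 0.        ]
(312.5, 198) [0.5794566  0.15492082 0.026     ] [0.58643216 0.15781527 0.        ]
180 [253, 253, 253, 253, 253, 253, 253, 245, 246, 253, 254, 254, 254, 254, 254, 254, 254, 254, 254, 254, 254, 254, 254, 254, 254, 252, 232, 224, 229, 230, 230, 229, 229, 230, 230, 230]
200 [253, 253, 253, 253, 253, 253, 245, 234, 248, 254, 254, 254, 254, 254, 254, 254, 254, 254, 254, 254, 254, 254, 254, 254, 253, 239, 210, 223, 229, 229, 229, 229, 229, 229, 230, 229]
220 [253, 253, 253, 253, 252, 251, 243, 241, 251, 254, 254, 254, 254, 254, 254, 254, 254, 254, 254, 254, 254, 254, 254, 254, 244, 201, 218, 229, 229, 229, 229, 228, 229, 229, 229, 229]
235 [192, 193, 193, 193, 193, 194, 183, 235, 252, 254, 254, 254, 254, 254, 254, 254, 254, 254, 254, 254, 254, 254, 254, 253, 239, 195, 187, 192, 191, 194, 191, 193, 192, 193, 192, 193]
[203, 194, 188, 217, 238, 239, 239, 250, 254, 251, 251, 250, 248, 238, 239, 241, 241, 245, 254, 254, 254, 254, 254, 254, 254, 254, 254, 254, 254, 254, 254, 254, 254, 254, 254, 254, 254, 254, 254, 254, 254, 254, 254, 254, 254, 254, 254, 254, 254, 254, 254, 254, 254, 254, 254, 254, 254, 254, 254, 254, 254, 254, 254, 254, 254, 254, 254, 254, 254, 254, 254, 254, 254, 254, 254, 254, 254, 252, 221, 201, 198, 196, 193, 192, 190]
```

```bash
echo '{"rows": [[0.0013,0.001,0.02,0],[0,0,0.03,0],[0,0,0.03,0],[0,0,0.025,0],[0,0,0.0155,0],[0,0,0,0],[0,0,0,0]]}' | python3 -m creep 0.06
echo '{"rows": [[0,0,0,0],[0,0,0,0],[0,0,0,0],[0,0,0,0],[0,0,0,0],[0,0,0,0]]}' | python3 -m creep 0 40
```

```text
time: 2.7
position: [0.5816, 0.1246, 0.0294]
tool_rot: [-0.008, 1.0, 0.0, -0.001]
ft_force: [0.3, 0.9, 0.0]
grip_width: 0.0598
grip_force: 0.0
time: 3.2
position: [0.5821, 0.1244, 0.0305]
tool_rot: [-0.009, 1.0, 0.0, 0.0]
ft_force: [0.0, -0.1, -0.2]
grip_width: 0.0282
grip_force: 0.0
```

```bash
echo '{"rows": [[0,0,0,0],[0,0,0,0],[0,0,0,0],[0,0,0,0],[0,0,0,0],[0,0,0,0]]}' | python3 -m creep 0 40
```

```text
time: 3.7
position: [0.582, 0.1242, 0.0302]
tool_rot: [-0.009, 1.0, -0.0, 0.0]
ft_force: [-0.6, -1.2, 2.7]
grip_width: 0.0159
grip_force: 40.0
```

```bash
echo '{"rows": [[0,0,-0.01,0],[0,0,-0.03,0],[0,0,-0.04,0],[0,0,-0.04,0],[0,0,-0.04,0],[0.006,-0.0333,0,0],[0.006,-0.0333,0,0],[0.006,-0.0333,0,0],[0.006,-0.0333,0,0],[0.006,-0.0333,0,0],[0.006,-0.0333,0,0],[0.006,-0.0333,0,0],[0,0,0,0],[0,0,0,0],[0,0,0,0],[0,0,0,0]]}' | python3 -m creep - 40
python3 - <<'E'
from h import *
w=robot.camera("wrist"); cv2.imwrite("pics/w2.png",w["img"][:,:,::-1])
o=robot.get_obs(); print(o["position"],o["q"],w["xyz"],w["attitude"],o["ft_force"],o["moment"])
E
```

```text
time: 5.03
position: [0.5437, -0.1081, 0.19]
tool_rot: [-0.009, 1.0, 0.0, -0.0]
ft_force: [-1.1, -1.3, -1.3]
grip_width: 0.0154
grip_force: 40.0
[ 0.54379392 -0.10798885  0.19004163] [-3.97823116e-01  4.74642053e-01  1.64501450e+00  4.48302723e-04
  1.02260308e+00 -1.98765516e+00] [ 0.46286957 -0.10878551  0.35265103] [0.69267396 0.70582405 0.10607527 0.103746  ] [-0.20620962  0.35074661 -1.1773209 ] [ 0.08288515 -0.04472552  0.02187715]
```

View pics/w2.png

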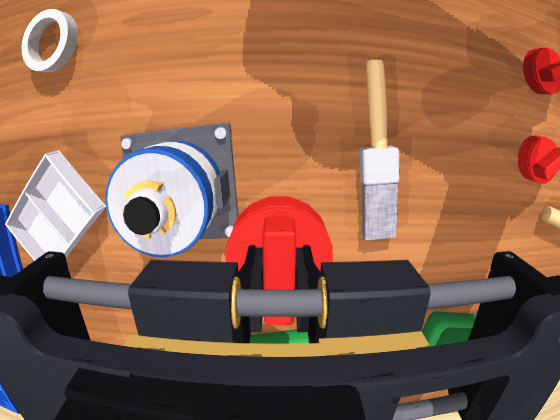

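The wrist view shows the held cap at (280,235), the tin top centred near (160,200), the black disc at (141,215), and brass ribs around the neck.

```bash
python3 - <<'E'
from h import *
w=robot.camera("wrist"); im=w["img"]
m=(im.max(2)<60).astype(np.uint8)
k,l,st,ce=cv2.connectedComponentsWithStats(m); i=l[215,141]; print(st[i],ce[i],plane(w,*ce[i],.118,True))
# disc outline on its plane
cs,_=cv2.findContours((l==i).astype(np.uint8),cv2.RETR_EXTERNAL,cv2.CHAIN_APPROX_NONE)
P=np.array([plane(w,*p[0],.118,True)[:2] for p in cs[0]]).astype(np.float32); print(cv2.minEnclosingCircle(P))
# white shoulder outline
hsv=cv2.cvtColor(im,cv2.COLOR_RGB2HSV)
b=((hsv[...,0]>100)&(hsv[...,0]<120)&(hsv[...,1]>120)).astype(np.uint8)
k,l,st,ce=cv2.connectedComponentsWithStats(b); 
j=[i for i in range(1,k) if st[i,0]>80 and st[i,0]<150 and st[i,4]>200]; print([st[i] for i in j])
ys,xs=np.where(np.isin(l,j)); Q=np.array([plane(w,x,y,.085,True)[:2] for x,y in zip(xs,ys)])
# outer tin-edge: per-bearing, farthest on the camera-far side only (left)
c0=np.array([.544,-.222]); d=Q-c0; a=np.arctan2(d[:,1],d[:,0]); r=np.hypot(*d.T)
sel=[np.where((a>t)&(a<=t+.1))[0] for t in np.arange(-np.pi,np.pi,.1)]
for s in sel:
    if len(s): print(round(float(np.degrees(a[s].mean()))), (r[s].min()*1e3).round(1),(r[s].max()*1e3).round(1),end=' | ')
E
```

```text
[ 123  197   37   38 1036] [141.02606178 215.07625483] [ 0.5421058  -0.21843884  0.118     ]
((0.5423349142074585, -0.21888762712478638), 0.01685190014541149)
[array([ 105,  146,  108,  111, 1576], dtype=int32)]
-177 48.2 52.4 | -171 48.4 52.0 | -166 48.3 51.9 | -160 48.3 51.2 | -154 48.4 51.3 | -149 47.9 50.9 | -143 48.3 50.4 | -137 47.7 50.1 | -131 47.8 49.8 | -126 48.0 49.9 | -120 47.7 49.5 | -114 47.5 49.4 | -108 47.8 49.4 | -103 47.5 49.6 | -97 48.4 49.5 | -91 47.6 49.0 | -85 47.6 49.4 | -79 47.6 49.1 | -74 47.9 49.0 | -68 47.7 48.8 | -62 47.7 49.1 | -57 47.8 49.4 | -51 48.0 48.9 | -46 47.9 48.8 | -40 47.7 49.3 | -34 47.9 49.5 | -28 48.1 49.3 | -22 48.1 49.2 | -17 47.9 49.4 | -11 47.9 49.5 | -5 48.1 49.8 | 1 48.9 50.1 | 6 48.9 50.1 | 12 48.5 49.9 | 18 48.6 50.5 | 23 48.6 50.6 | 29 48.8 51.0 | 35 48.9 51.2 | 41 49.1 51.7 | 46 49.0 51.7 | 52 49.2 51.8 | 58 49.0 52.6 | 64 49.0 53.1 | 69 49.3 53.3 | 75 49.3 54.2 | 81 49.1 55.4 | 86 49.5 56.7 | 92 49.6 57.1 | 98 49.5 58.1 | 104 49.4 58.7 | 109 49.3 59.2 | 115 49.4 59.1 | 121 49.4 59.8 | 127 49.3 59.7 | 132 49.5 59.7 | 138 49.5 59.1 | 144 49.1 59.4 | 150 49.0 58.1 | 155 49.0 58.0 | 161 49.1 56.7 | 167 48.6 55.8 | 172 48.9 54.7 | 177 48.7 53.2 |
```

```bash
echo '{"rows": [[0.0006,-0.0378,0,0],[0.0006,-0.0378,0,0],[0.0005,-0.0379,0,0],[0,0,0,0.12],[0,0,0,0.12],[0,0,0,0.12],[0,0,0,0.12],[0,0,0,0.12],[0,0,0,0.12],[0,0,0,0.12],[0,0,0,0.12],[0,0,0,0.12],[0,0,0,0.12],[0,0,0,0.12],[0,0,0,0.12]]}' | python3 -m creep
echo '{"rows": [[0,0,0,0.12],[0,0,0,0.12],[0,0,0,0.12],[0,0,0,0.12],[0,0,0,0.12],[0,0,0,0.12],[0,0,0.01,0.12],[0,0,0.01,0.12],[0,0,0.01,0.12],[0,0,0,0.12],[0,0,0,0],[0,0,0,0],[0,0,0,0]]}' | python3 -m creep
python3 - <<'E'
from h import *
o=robot.get_obs(); print(o["position"],o["q"],R.from_quat(o["tool_rot"]).as_matrix().round(3))
s=robot.camera("scene");d=robot.camera("side")
def crop(c,u,v,w=40): return cv2.resize(c["img"][v-w:v+w,u-w:u+w,::-1],None,fx=400/(2*w),fy=400/(2*w),interpolation=cv2.INTER_CUBIC)
cv2.imwrite("pics/over.png",np.hstack([crop(s,241,250),crop(d,340,272)]))
E
```

```text
time: 6.38
position: [0.5445, -0.2215, 0.19]
tool_rot: [0.654, 0.756, 0.0, -0.0]
ft_force: [0.6, 0.2, -1.4]
grip_width: 0.0158
grip_force: 40.0
time: 7.47
position: [0.5447, -0.2225, 0.1604]
tool_rot: [0.966, 0.258, 0.0, 0.0]
ft_force: [-0.3, 0.5, -1.7]
grip_width: 0.0156
grip_force: 40.0
[ 0.54469    -0.22246126  0.16035914] [-5.77538471e-01  5.55387691e-01  1.58751954e+00  2.68306837e-06
  9.97983191e-01  4.70824245e-01] [[ 0.867  0.499  0.001]
 [ 0.499 -0.867 -0.   ]
 [ 0.     0.001 -1.   ]]
```

View pics/over.png

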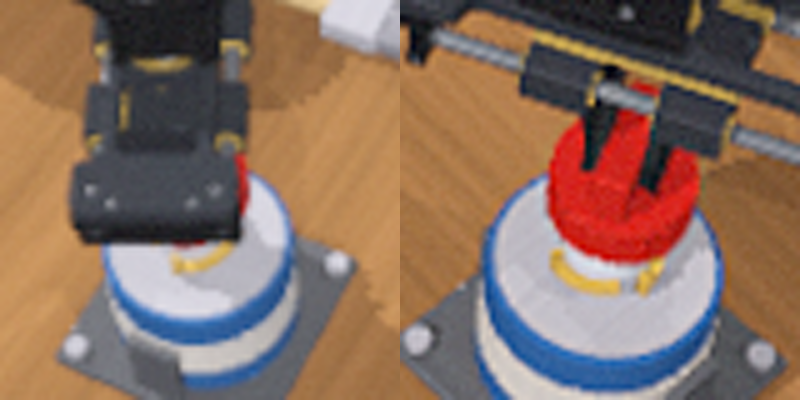

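The side crop shows the cap's skirt spanning x from 147 to 299 with its lower edge at y≈262, nearly concentric over the neck. The gripper occludes the scene view. Next I'll fit circles to the edges in the side view.

```bash
python3 - <<'E'
from h import *
from scipy.optimize import least_squares
d=robot.camera("side"); im=d["img"]; o=robot.get_obs(); zc=o["position"][2]-.0302
k,l,st,ce=cv2.connectedComponentsWithStats(red(im))
u0,v0=proj(d,[.545,-.222,.14]); print(u0,v0)
i=max(range(1,k),key=lambda i:st[i,4]*(np.hypot(*(ce[i]-[u0,v0]))<25)); print(st[i],ce[i])
def fit(pts,z,r=None):
    P=np.array([plane(d,u,v,z)[:2] for u,v in pts]); 
    f=lambda x:np.hypot(*(P-x[:2]).T)-(r or x[2])
    s=least_squares(f,[.545,-.222,.04],loss="soft_l1",f_scale=5e-4); return s.x,np.abs(s.fun).mean()
m=l==i
lo=[(u,np.where(m[:,u])[0].max()+.5) for u in range(st[i,0]+2,st[i,0]+st[i,2]-2)]
lo=[p for p in lo if p[1]>v0]
print(len(lo),"cap",fit(lo,zc),fit(lo,zc,.031))
hsv=cv2.cvtColor(im,cv2.COLOR_RGB2HSV); b=((hsv[...,0]>100)&(hsv[...,0]<122)&(hsv[...,1]>110)).astype(bool)
# upper edge of the blue band below: first blue pixel going down from white shoulder
tin=[]
for u in range(320,362):
    col=np.where(b[285:330,u])[0]
    if len(col): tin.append((u,285+col.min()-.5))
print("tin inner edge",fit(tin,.085), fit(tin,.085,.049))
E
```

```text
343.6427770748548 269.89219744526525
[330 254  30  30 592] [343.56756757 270.35472973]
26 cap (array([ 0.54707147, -0.21999665,  0.0307175 ]), np.float64(0.00044768261880812575)) (array([ 0.54726799, -0.21973132,  0.04      ]), np.float64(0.00044216909511876824))
tin inner edge (array([ 0.54411245, -0.22140525,  0.0481291 ]), np.float64(0.0005200423204659901)) (array([ 0.54481085, -0.22061973,  0.04      ]), np.float64(0.0005339743979224606))
```

```bash
python3 - <<'E'
from h import *
from scipy.optimize import least_squares
w=robot.camera("wrist"); w["img"]=cv2.imread("pics/w2.png")[:,:,::-1].copy(); w["xyz"]=np.array([0.46286957,-0.10878551,0.35265103]); w["attitude"]=np.array([0.69267396,0.70582405,0.10607527,0.103746])
m=red(w["img"])
pts=[(u,np.where(m[190:245,u])[0].min()+189.5) for u in range(234,326) if m[190:245,u].any()]
P=np.array([plane(w,u,v,.1598,True)[:2] for u,v in pts])
for r in(None,.031):
    s=least_squares(lambda x:np.hypot(*(P-x[:2]).T)-(r or x[2]),[.544,-.108,.031],loss="soft_l1",f_scale=5e-4); print(s.x,np.abs(s.fun).mean())
E
```

```text
[ 0.54419534 -0.10712773  0.0309675 ] 0.00017369514222055057
[ 0.54423292 -0.10712726  0.031     ] 0.00017361921056842432
```

```bash
echo '{"rows": [[-0.0017,-0.001,0.005,0],[0,0,0.01,0],[0,0,0.006,0],[0,0,0.002,0],[0,0,0.002,0],[0,0,0,0]]}' | python3 -m creep
echo '{"rows": [[0,0,0.0015,0],[0,0,0.0015,0],[0,0,0.0015,0],[0,0,0,0]]}' | python3 -m creep
```

```text
time: 8.17
position: [0.5419, -0.2228, 0.1342]
tool_rot: [0.967, 0.256, -0.0, -0.0]
ft_force: [0.3, -0.2, -1.7]
grip_width: 0.0157
grip_force: 40.0
time: 8.5
position: [0.5422, -0.2229, 0.1304]
tool_rot: [0.967, 0.257, -0.0, -0.0]
ft_force: [-0.1, 0.6, -1.4]
grip_width: 0.0159
grip_force: 40.0
```

```bash
echo '{"rows": [[0,0,0.001,0],[0,0,0.001,0],[0,0,0,0]]}' | python3 -m creep; echo '{"rows": [[0,0,0.001,0],[0,0,0.001,0],[0,0,0,0]]}' | python3 -m creep
```

```text
time: 8.75
position: [0.5424, -0.223, 0.1288]
tool_rot: [0.967, 0.256, 0.0, 0.0]
ft_force: [-0.1, 0.2, -0.3]
grip_width: 0.0159
grip_force: 40.0
time: 9.0
position: [0.5426, -0.2231, 0.1285]
tool_rot: [0.967, 0.257, 0.0, 0.0]
ft_force: [-1.7, 0.4, 9.2]
grip_width: 0.0156
grip_force: 40.0
```

```bash
echo '{"rows": [[0,0,-0.0008,-0.08],[0,0,-0.0004,-0.08],[0,0,-0.0004,-0.08],[0,0,0,0]]}' | python3 -m creep; python3 -c "
from rig import robot
print(robot.get_obs()['moment'])"
```

```text
time: 9.33
position: [0.5433, -0.2226, 0.1297]
tool_rot: [0.928, 0.371, 0.001, 0.0]
ft_force: [1.2, 2.2, 5.6]
grip_width: 0.0158
grip_force: 40.0
[ 0.44595679  0.09477282 -0.0251405 ]
```

```bash
echo '{"rows": [[0,0,-0.0004,-0.08],[0,0,-0.0004,-0.08],[0,0,-0.0004,-0.08],[0,0,0,0]]}' | python3 -m creep; echo '{"rows": [[0,0,-0.0002,-0.06],[0,0,-0.0002,-0.06],[0,0,0,0]]}' | python3 -m creep
```

```text
time: 9.67
position: [0.543, -0.2224, 0.1307]
tool_rot: [0.877, 0.48, 0.001, 0.0]
ft_force: [0.1, 2.0, 5.8]
grip_width: 0.0158
grip_force: 40.0
time: 9.92
position: [0.543, -0.2231, 0.1307]
tool_rot: [0.847, 0.531, 0.001, 0.001]
ft_force: [0.1, 0.3, 3.9]
grip_width: 0.016
grip_force: 40.0
```

```bash
echo '{"rows": [[0,0,-0.0001,-0.06],[0,0,-0.0001,-0.06],[0,0,0,0]]}' | python3 -m creep; echo '{"rows": [[0,0,0,-0.05],[0,0,0,-0.05],[0,0,0,0]]}' | python3 -m creep
```

```text
time: 10.17
position: [0.5423, -0.2231, 0.13]
tool_rot: [0.814, 0.58, 0.0, 0.0]
ft_force: [0.0, 1.1, -0.5]
grip_width: 0.0156
grip_force: 40.0
time: 10.42
position: [0.5418, -0.2228, 0.1295]
tool_rot: [0.785, 0.62, -0.0, -0.0]
ft_force: [-0.2, 0.7, -1.2]
grip_width: 0.0159
grip_force: 40.0
```

```bash
echo '{"rows": [[0,0,0.001,0],[0,0,0.001,0],[0,0,0.001,0],[0,0,0,0]]}' | python3 -m creep; echo '{"rows": [[0,0,0.001,0],[0,0,0.001,0],[0,0,0,0]]}' | python3 -m creep
```

```text
time: 10.75
position: [0.5423, -0.2227, 0.1266]
tool_rot: [0.785, 0.62, 0.0, -0.0]
ft_force: [1.2, 0.2, -1.9]
grip_width: 0.0153
grip_force: 40.0
time: 11.0
position: [0.5424, -0.2228, 0.1251]
tool_rot: [0.784, 0.62, 0.0, 0.0]
ft_force: [1.5, 1.6, 0.4]
grip_width: 0.0156
grip_force: 40.0
```

In the gap, at about 10 mm above the shoulder, and the disc spring is now resisting.

```bash
echo '{"rows": [[0,0,0.001,0],[0,0,0.001,0],[0,0,0,0]]}' | python3 -m creep; echo '{"rows": [[0,0,0.0008,0],[0,0,0.0008,0],[0,0,0,0]]}' | python3 -m creep
```

```text
time: 11.25
position: [0.5424, -0.2228, 0.1232]
tool_rot: [0.784, 0.62, 0.0, 0.0]
ft_force: [0.3, 2.1, 4.0]
grip_width: 0.0158
grip_force: 40.0
time: 11.5
position: [0.5424, -0.2228, 0.1217]
tool_rot: [0.784, 0.62, 0.0, 0.0]
ft_force: [0.4, 2.6, 4.7]
grip_width: 0.0157
grip_force: 40.0
```

```bash
echo '{"rows": [[0,0,0.0006,0],[0,0,0.0002,0.08],[0,0,0.0002,0.08],[0,0,0,0]]}' | python3 -m creep;python3 -c "
from rig import robot
print(robot.get_obs()['moment'])"; echo '{"rows": [[0,0,0.0002,0.08],[0,0,0.0003,0.08],[0,0,0.0003,0.08],[0,0,0,0]]}' | python3 -m creep; python3 -c "
from rig import robot
print(robot.get_obs()['moment'])"
```

```text
time: 11.83
position: [0.5425, -0.2228, 0.1206]
tool_rot: [0.832, 0.555, 0.0, 0.0]
ft_force: [0.9, 3.0, 4.3]
grip_width: 0.0157
grip_force: 40.0
[ 0.44120833 -0.01990104 -0.06209368]
time: 12.17
position: [0.5425, -0.2228, 0.1198]
tool_rot: [0.892, 0.452, 0.0, 0.0]
ft_force: [1.4, 3.1, 5.0]
grip_width: 0.0154
grip_force: 40.0
[ 0.43987532 -0.05857732 -0.05654572]
```

```bash
echo '{"rows": [[0,0,0.0003,0.08],[0,0,0.0003,0.08],[0,0,0.0003,0.08],[0,0,0,0]]}' | python3 -m creep;python3 -c "
from rig import robot
print(robot.get_obs()['moment'])"; echo '{"rows": [[0,0,0.0003,0.07],[0,0,0.0003,0.07],[0,0,0,0]]}' | python3 -m creep; python3 -c "
from rig import robot
print(robot.get_obs()['moment'])"
```

```text
time: 12.5
position: [0.5426, -0.2228, 0.119]
tool_rot: [0.94, 0.342, 0.0, 0.0]
ft_force: [0.3, 2.8, 5.6]
grip_width: 0.0157
grip_force: 40.0
[ 0.48521595  0.02610599 -0.02439832]
time: 12.75
position: [0.5426, -0.2228, 0.1186]
tool_rot: [0.961, 0.276, 0.0, 0.0]
ft_force: [-0.2, 2.8, 5.7]
grip_width: 0.0156
grip_force: 40.0
[ 0.47372689  0.01399604 -0.02926639]
```

```bash
for i in 1; do echo '{"rows": [[0,0,0.0002,0.06],[0,0,0,0.04],[0,0,0,0]]}' | python3 -m creep;python3 -c "
from rig import robot
print(robot.get_obs()['moment'])"; done; echo '{"rows": [[0,0,0,0.05],[0,0,0,0.04],[0,0,0,0]]}' | python3 -m creep; python3 -c "
from rig import robot
print(robot.get_obs()['moment'])"
```

```text
time: 13.0
position: [0.5425, -0.2228, 0.1184]
tool_rot: [0.974, 0.228, 0.0, 0.0]
ft_force: [-0.2, 4.1, 5.5]
grip_width: 0.0158
grip_force: 40.0
[ 0.44721909  0.05283844 -0.03504249]
time: 13.25
position: [0.5425, -0.2228, 0.1184]
tool_rot: [0.983, 0.184, 0.0, 0.0]
ft_force: [-0.0, 3.9, 6.8]
grip_width: 0.0157
grip_force: 40.0
[0.46601138 0.08779348 0.0115781 ]
```

```bash
echo '{"rows": [[0,0,0,0.05],[0,0,0,0.04],[0,0,0,0]]}' | python3 -m creep;python3 -c "
from rig import robot
print(robot.get_obs()['moment'])"; echo '{"rows": [[0,0,0,0.04],[0,0,0,0.03],[0,0,0,0]]}' | python3 -m creep; python3 -c "
from rig import robot
print(robot.get_obs()['moment'])"
```

```text
time: 13.5
position: [0.5425, -0.2228, 0.1184]
tool_rot: [0.99, 0.139, 0.0, 0.0]
ft_force: [0.6, 2.9, 6.3]
grip_width: 0.016
grip_force: 40.0
[ 0.51654012  0.13560513 -0.02300271]
time: 13.75
position: [0.5425, -0.2229, 0.1184]
tool_rot: [0.994, 0.105, 0.0, 0.0]
ft_force: [0.7, 3.2, 6.8]
grip_width: 0.0156
grip_force: 40.0
[ 0.52604595  0.08249863 -0.01332939]
```

```bash
echo '{"rows": [[0,0,0,0.05],[0,0,0,0.03],[0,0,0,0]]}' | python3 -m creep;python3 -c "
from rig import robot
print(robot.get_obs()['moment'])"; echo '{"rows": [[0,0,0,0.03],[0,0,0,0.03],[0,0,0,0]]}' | python3 -m creep; python3 -c "
from rig import robot
print(robot.get_obs()['moment'])"
```

```text
time: 14.0
position: [0.5425, -0.2228, 0.1184]
tool_rot: [0.998, 0.065, 0.0, 0.0]
ft_force: [-0.4, 2.4, 6.9]
grip_width: 0.0158
grip_force: 40.0
[ 0.54889928  0.10204795 -0.00917866]
time: 14.25
position: [0.5425, -0.2228, 0.1184]
tool_rot: [0.999, 0.035, 0.0, 0.0]
ft_force: [0.6, 2.9, 6.0]
grip_width: 0.0153
grip_force: 40.0
[0.54073101 0.05332108 0.05911536]
```

```bash
for k in 1; do echo '{"rows": [[0,0,0,0.03],[0,0,0,0.02],[0,0,0,0]]}' | python3 -m creep | grep -E "posi|force"; python3 -c "
from rig import robot
print(robot.get_obs()['moment'])"; done;  echo '{"rows": [[0,0,0,0.025],[0,0,0,0.025],[0,0,0,0]]}' | python3 -m creep | grep -E "posi|force"; python3 -c "
from rig import robot
print(robot.get_obs()['moment'])"
```

```text
position: [0.5425, -0.2228, 0.1184]
ft_force: [-0.7, 2.3, 7.1]
grip_force: 40.0
[0.57144813 0.07366646 0.06501149]
position: [0.5425, -0.2229, 0.1183]
ft_force: [0.8, 3.0, 6.1]
grip_force: 40.0
[0.57563196 0.0708969  0.04920089]
```

```bash
echo '{"rows": [[0,0,0,0.03],[0,0,0,0.02],[0,0,0,0]]}' | python3 -m creep | grep -E "posi|force|rot"; python3 -c "
from rig import robot
print(robot.get_obs()['moment'])";  echo '{"rows": [[0,0,0,0.025],[0,0,0,0.025],[0,0,0,0]]}' | python3 -m creep | grep -E "posi|force"; python3 -c "
from rig import robot
print(robot.get_obs()['moment'])
import cv2
d=robot.camera('side')['img'][232:312,300:380,::-1]; cv2.imwrite('pics/on.png',cv2.resize(d,None,fx=6,fy=6,interpolation=cv2.INTER_CUBIC))"
```

```text
position: [0.5426, -0.2229, 0.1182]
tool_rot: [0.999, -0.04, 0.0, 0.0]
ft_force: [1.0, 2.2, 5.5]
grip_force: 40.0
[ 0.55808537 -0.00390477  0.0496522 ]
position: [0.5428, -0.223, 0.1182]
ft_force: [1.2, 3.4, 5.5]
grip_force: 40.0
[ 0.63300355 -0.07257591  0.10499555]
```

View pics/on.png

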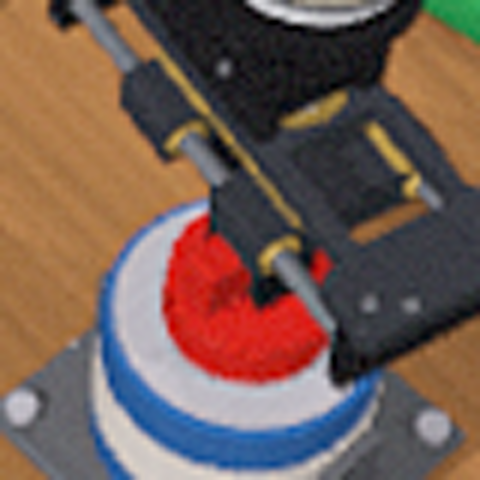

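The crop shows the cap seated low and level on the shoulder, with its bottom edge at about (250,380). The torque is starting to rise, so I'll continue gently.

```bash
echo '{"rows": [[0,0,0,0.02],[0,0,0,0.02],[0,0,0,0]]}' | python3 -m creep | grep -E "posi|force|rot"; python3 -c "
from rig import robot
print(robot.get_obs()['moment'])";  echo '{"rows": [[0,0,0,0.02],[0,0,0,0.01],[0,0,0,0]]}' | python3 -m creep | grep -E "posi|force"; python3 -c "
from rig import robot
print(robot.get_obs()['moment'])"
```

```text
position: [0.5428, -0.2228, 0.1182]
tool_rot: [0.996, -0.084, 0.001, 0.0]
ft_force: [1.7, 3.4, 5.3]
grip_force: 40.1
[ 0.63017806 -0.15883671  0.30519727]
position: [0.5428, -0.2228, 0.1182]
ft_force: [1.0, 4.1, 5.3]
grip_force: 40.2
[ 0.66401476 -0.10486258  0.65626798]
```

Tight, with the torque rising stiffly. I'll relax the wrist slightly, open and retreat.

```bash
echo '{"rows": [[0,0,0,-0.03],[0,0,-0.0004,0],[0,0,0,0]]}' | python3 -m creep | grep -E "posi|force|rot"; python3 -c "
from rig import robot
print(robot.get_obs()['moment'])"
echo '{"rows": [[0,0,0,0],[0,0,0,0],[0,0,0,0],[0,0,0,0],[0,0,0,0],[0,0,0,0]]}' | python3 -m creep 0.05
```

```text
position: [0.5428, -0.2228, 0.1182]
tool_rot: [0.996, -0.085, 0.001, -0.0]
ft_force: [3.2, 4.1, 2.1]
grip_force: 40.0
[ 0.56890824 -0.25323551  0.00528414]
time: 16.55
position: [0.542, -0.2231, 0.1181]
tool_rot: [0.996, -0.086, -0.0, 0.0]
ft_force: [1.1, -0.3, -0.2]
grip_width: 0.0456
grip_force: 0.0
```

```bash
echo '{"rows": [[0,0,-0.01,0],[0,0,-0.03,0],[0,0,-0.04,0],[0,0,-0.04,0],[0.03,0,0,0],[0.04,0,0,0],[0.04,0,0,0],[0,0,0,0],[0,0,0,0]]}' | python3 -m creep 0.05
python3 - <<'E'
from h import *
o=[]
for n,(u,v) in(("scene",(241,258)),("side",(340,285))):
    c=robot.camera(n); i=c["img"]; o.append(cv2.resize(i[v-40:v+40,u-40:u+40,::-1],None,fx=5,fy=5,interpolation=cv2.INTER_CUBIC))
    P=[.5430,-.2222,.088+.052]; print(n,proj(c,P)-[u-40,v-40])
cv2.imwrite("pics/end.png",np.hstack(o))
E
```

```text
time: 17.3
position: [0.6518, -0.2417, 0.238]
tool_rot: [0.996, -0.085, 0.0, 0.0]
ft_force: [-0.8, 0.9, 0.1]
grip_width: 0.0496
grip_force: 0.0
scene [37.25614026 28.60132683]
side [42.99879794 25.44191693]
```

View pics/end.png

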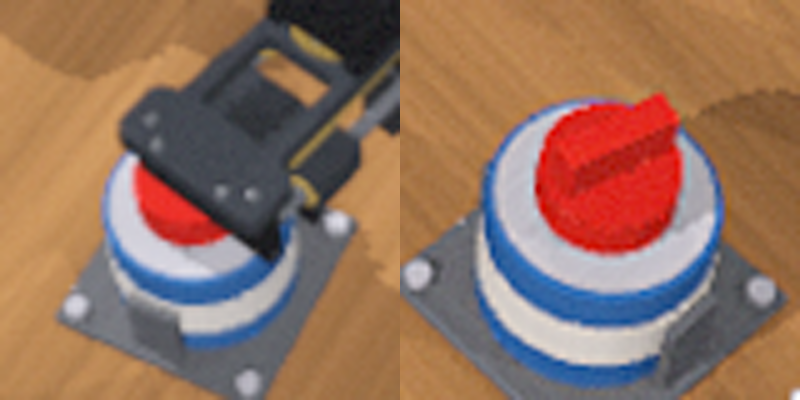

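After release the cap sits straight and low on the tin. Its wing top is at about (217,130) in the right crop, against (215,127) predicted for fully home, so I'm handing in.

```bash
python3 -c "
from rig import robot
print(robot.hand_in())"
```

```text
the job is handed in; nothing more can be done
None
```

The red cap is screwed fully home on the blue cement tin and stayed down and straight after release; the final tightening peaked near 0.65 N m, past the 0.2 N m stop point, and the job is handed in (no verdict was returned).

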